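Zero the sole press's peak pointer and lift out the pressed shoe

TASK

The sole press has finished its cycle: on the air control box, turn the gauge's peak pointer back by its knob until it is home at the zero stop, then lift the shoe that stands on the press pad about 8 cm straight up off the pad, keeping it level, so that its bond line can be looked over. Finish while still holding the shoe there above the pad, level and steady, and leave the other things on the bench where they are.

Things in the scene. Friction and masses are not known exactly. Their poses are not given: they have to be found in the camera images.
- peak_pointer (a joint): Turn of the knob and peak pointer of the gauge, rad: 0 is the zero stop (a hard end; the pointer then lies over the first mark of the scale), growing clockwise seen from above, up to 4.71. To bring it back to zero turn the knob anticlockwise seen from above by this angle. It stays where it is left; friction about 0.03 N m.
- peak_knob (a point): Grip point of the knob, on its upright axis, 121 mm above the bench, 26 mm above the flat gauge face, 6 mm below the knob's top. The knob: a black upright wing 32 mm long, 11 mm thick, 29 mm tall on a 28 mm skirt 4 mm high, amid a face-up gauge 112 mm across (face and rim flush). x axis: along the wing to the pointer's tip (dark hand, 44 mm long); y across it; z up. Turns with the knob.
- airbox: Fixed grey air control box, 150 x 150 x 86 mm, the gauge in its top standing 9 mm higher; origin at the centre of its underside, x axis from its operator's side to its back with the air fittings. The scale's zero (with a small stop pin) is at the lower left, 135 degrees anticlockwise from the box's x axis; it runs clockwise over 270 degrees.
- shoe: The shoe to lift: tan leather on its last, dark flat sole, on the press pad. 260 mm long, 96 wide, 0.5 to 0.8 kg. Origin: centre of the sole's underside, x to the toe, z up. From its collar (92 mm up) rises the last's grey-green cone, 40 mm wide with flat upright sides (from 80 mm behind the origin to level with it), top 128 mm above the underside. It balances about 18 mm behind the origin.
- shoe_grip (a point): Grip point on the last's cone: 18 mm behind the shoe's origin, 116 mm above the sole's underside, 12 mm below the cone's top, over the balance point. Axes as the shoe's: close the fingers along y.
- press_pad (a point): Centre of the top of the press's flat rubber pad (296 x 126 mm, 60 mm above the bench), axes as the press's: x along the pad, away from the operator.
- press: Fixed grey bench sole press: bed 420 x 180 x 26 mm, origin at the centre of its underside; pad centre 40 mm towards -x; upright column 44 mm thick (72 at its head), 306 mm high, at x = +160 mm; from the column the beam with two pressers is swung clear of the pad, 255 mm long, 198 to 325 mm above the bench, pointing 60 degrees clockwise from the press's x axis.
- mate_shoe: Bystander: the other shoe of the pair, the same as the shoe to lift, standing on the bench behind the control box. Same origin and axes.
- spare_last: Bystander: a bare grey-green last, 254 mm long, 106 mm high, standing on the bench. Origin at the centre of its underside.
- cement_can: Bystander: closed cement can, 76 mm across, 85 mm high, in front of the control box. Origin at the centre of its underside.
- hammer: Bystander: a hammer 250 mm long lying on the bench.
- brush: Bystander: a brush 170 mm long lying on the bench between the press and the control box.

How it is judged:
On the way, in this order (a step that is already met when the one before it is completed fails the run):
1. the peak pointer is back at its zero stop (value of joint peak_pointer below 0.08 rad), for 0.2 s.
2. the shoe is lifted clear of the pad, level (z of shoe in the frame of press_pad above 0.05 m and angle between shoe's own z axis and vertical below 0.12 rad and contact force between the fingers and shoe above 2 N), for 0.2 s.
At the end, for the whole second after the job is handed in: Peak pointer within 0.08 rad of its zero stop; shoe held by the fingers 5 to 12 cm above the pad, its origin within 5 cm of the pad's centre seen from above, tilt under 0.12 rad (7 degrees), slower than 3 cm/s and 0.15 rad/s, touching neither press nor mate (all of step 2 and value of joint peak_pointer below 0.08 rad and z of shoe in the frame of press_pad below 0.12 m and horizontal distance between shoe and press_pad below 0.05 m and linear speed of shoe below 0.03 m/s and angular speed of shoe below 0.15 rad/s and contact force between shoe and press below 0.2 N and contact force between shoe and mate_shoe below 0.2 N); the arm keeps its last pose, push and grip.
It fails at once if the shoe is tipped by more than 17 degrees (angle between shoe's own z axis and vertical above 0.3 rad).
It fails at once if a bystander is shifted by more than 3 cm (distance of any of mate_shoe, spare_last, cement_can, hammer, brush from where it was at the start of the episode above 0.03 m).
It also fails if it takes over 67 s, if anything falls off the work surface, if the arm or the gripper's body presses on something with over 40 N, if the wrist force passes 120 N, or if a joint passes its speed limit or range.

ROBOT

A 6-joint arm with a two-finger parallel gripper is mounted at the origin on the work surface. World frame = base frame: x ahead of the robot, y to its left, z up, the work surface at z = 0. Lengths are in m, angles in rad, forces in N, time in s.
With the tool pointing down it reaches from about 0.325 to 0.9 m from the base axis. Payload 6.1 kg.
Tool frame: the origin (TCP) lies on the centre line of the jaws, within the pads' length; the fingertips stand ctrl.tcp_to_tips ahead of it and the grasp point (between the pads) lies 8 mm behind it (ctrl.tcp_to_tips is the distance from the TCP to the fingertips, in m); z points along the fingers, y is the line along which they close (so a half turn about z gives the same grasp; the last joint's range is limited). The gripper opens to 85 mm and grips with 20 to 120 N. Pads are 22 mm wide; open, the fingers measure 114 mm over their backs; the gripper's body (76 mm by 85 mm) begins 54 mm behind the grasp point. The pads swing forward as they close: fully open they stand 13 mm farther back than shut.
Start: joints at [0.978, 0.22, 1.526, -0, 1.395, -0.126], TCP at [0.281, 0.558, 0.242] pointing down, gripper open.
Joint ranges: [-2.98, 2.98], [-0.91, 2.08], [0.09, 2.57], [-1.24, 4.39], [0.2, 2.65], [-2.68, 2.68]. Speed limits (rad/s): [2.57, 2.57, 3.01, 3.14, 3.14, 3.14].

INTERFACE

Orientations are given as a unit quaternion [x, y, z, w].
In Python, from cell import ctrl gives the robot as it stands.
- The arm moves only by the tool apply_moves, never from a script. Its argument "targets" is text: rows parted by semicolons, each of 7 numbers parted by spaces: the turn, a rotation vector about the tool's x, y, z in units of 60 degrees (1.0 is 60 degrees), then the shift along the tool's x, y, z in units of 0.5 m (1.0 is 0.5 m), then the closure, from 0 (fully open) to 1 (shut). In form: rx ry rz dx dy dz grip; .... A call has 1 to 12 rows; each row shifts and turns the commanded pose from where the row before left it, along the tool's axes as they then stand; what a row does not reach is not made up. A row lasts 1/8 s, in which the tool goes at most 62.5 mm and 10.7 degrees, less where a joint would pass 70% of its speed; a pose out of reach is approached as far as the arm can. A call with a number of a shift or a turn outside -1 to 1 is refused whole. A call with a gripper value outside its range is refused whole. The fingers move at their own pace and stop on an object; the grip force is fixed at half the most. Time passes only in rows, so rows that do not move let the fingers close. It gives the time, the measured TCP pose, the force, the opening and the grip force at its end, in the units of the state.
- ctrl.get_state(): the state, without advancing time (a new reading comes with each control period).
- ctrl.snapshot(name): name is "scene" or "top" or "wrist"; returns the picture (384x512x3 uint8, red, green, blue); there is no depth.
- ctrl.camera_model(name): a dict with "vfov" (degrees; the focal length in pixels is half the picture's height over the tangent of half this angle, whatever the lens; pixels are square), "cx", "cy" (the principal point, pixels), "extrinsics" (4x4, takes a point from world to camera coordinates); the wrist camera has in their place "tool_from_camera" (4x4, takes a point from camera to tool coordinates, whose origin is the TCP and whose axes are the flange's). Camera axes: x right, y down, z forward; pixel columns grow to the right and rows downward; lengths in m; the calibration is good to about 2 mm. A picture is of the moment at which its call begins: read the wrist's pose just before it. camera_model takes no time and is no camera call.
- ctrl.finish_job(): hands the job in; it is judged then, once.
Trained networks look in the newest picture that a camera, given by its name, has taken for a name from the list of things; names that differ only in an ending like _2 or _b are one class to them, and where a whole thing is asked for, a point or a joint stands for the part that bears it (a point fixed in the world has none). Each returns a list of dicts, best first, with "score" (0 to 1); they miss things now and then, are a little off and sometimes report something else, mostly with a low value. They report only what shows in the picture. A call takes as long as a camera call.
- ctrl.find_in(camera, label): "rect" ([left, top, right, bottom] in pixels, round what is visible of it).
- ctrl.landmark_of(camera, label): "pixel" ([column, row] in pixels: a listed point, or the origin of a listed thing).
The state is a dict: "t": time; "qpos": joint angles; "dq": joint speeds; "joint_torque": joint torques, N m; "position": TCP position; "tool_rot": TCP orientation; "ft_force": force on the tool from outside, world axes, zero at the start; "wrist_torque": the same for the moment, N m; "width": opening from 0.0 (shut) to 1.0 (fully open); "gripper_force": force on a finger pad.
Only numpy, scipy, OpenCV 4.12 (cv2) and the standard library are available. Lean on these libraries where they do the work, as an engineer would, in place of code of your own. Each camera call takes 0.05 s, during which the arm holds its last target. There are 200 camera calls.

## Working session

There is one attempt and no reset: what is moved stays moved. The work goes in short steps, Python scripts to look and compute and a tool call to move; the robot and the scene stay as the last step left them, time stands still between calls to the robot, and variables do not carry over. Pictures are saved under pics/ and viewed, at most 10 in all, crops included, and the job is handed in when it is done.

Besides the shell and the picture viewer there is one more tool, called after ">>>" as name(argument=value, ...) on one line, values as JSON. apply_moves: Moves the arm, as the interface text tells. Shifts and turns lie within -1 to 1; 1 stands for 0.5 m of shift or 60 degrees of turn. Its arguments: {"type":"object","properties":{"targets":{"type":"string"}},"required":["targets"]}

```bash
mkdir -p pics; ls; cat > h.py <<'E'
import numpy as np,cv2
from cell import ctrl
from scipy.spatial.transform import Rotation as R
def K(m): 
    f=192/np.tan(np.radians(m['vfov'])/2); return f,m['cx'],m['cy']
def ray(cam,px,st=None):
    m=ctrl.camera_model(cam);f,cx,cy=K(m)
    d=np.array([(px[0]-cx)/f,(px[1]-cy)/f,1.])
    if 'extrinsics' in m: T=np.linalg.inv(np.array(m['extrinsics']))
    else:
        st=st or ctrl.get_state();W=np.eye(4);W[:3,:3]=R.from_quat(st['tool_rot']).as_matrix();W[:3,3]=st['position']
        T=W@np.array(m['tool_from_camera'])
    return T[:3,3],T[:3,:3]@d
def atz(cam,px,z,st=None):
    o,d=ray(cam,px,st);return o+d*(z-o[2])/d[2]
def proj(cam,p):
    m=ctrl.camera_model(cam);f,cx,cy=K(m);q=np.array(m['extrinsics'])@np.append(p,1);return [f*q[0]/q[2]+cx,f*q[1]/q[2]+cy]
def tri(a,b):
    (o1,d1),(o2,d2)=a,b
    t=np.linalg.lstsq(np.c_[d1,-d2],o2-o1,rcond=None)[0]
    p,q=o1+d1*t[0],o2+d2*t[1];return (p+q)/2,np.linalg.norm(p-q)
E
python3 - <<'E'
from h import *
np.set_printoptions(precision=4,suppress=True)
print(ctrl.tcp_to_tips,ctrl.get_state())
for c in('scene','top','wrist'):
    im=ctrl.snapshot(c);cv2.imwrite(f'pics/{c}0.png',im[:,:,::-1]);m=ctrl.camera_model(c)
    print(c,{k:np.round(v,3).tolist() for k,v in m.items() if k!='lens'},[k for k in m])
Z=dict(peak_knob=.121,airbox=0,shoe=.06,shoe_grip=.176,press_pad=.06,press=0,mate_shoe=0,cement_can=0)
for n,z in Z.items():
    for c in('top','scene'):
        for r in ctrl.landmark_of(c,n)[:2]: print(n,c,round(r['score'],2),np.round(r['pixel'],1),atz(c,r['pixel'],z))
E
```

```text
pics
0.011 {'t': 0.0, 'qpos': array([ 0.9779,  0.2212,  1.5276,  0.    ,  1.3947, -0.1261]), 'dq': array([ 0.0019,  0.0016,  0.0003, -0.0003, -0.    , -0.0004]), 'joint_torque': array([  0.0009, -49.6899, -38.9391,  -0.0002,   0.0114,  -0.    ]), 'position': array([0.2809, 0.5576, 0.2412]), 'tool_rot': array([ 0.2313,  0.9729, -0.0009, -0.0003]), 'ft_force': array([-0.1955,  0.0893, -0.1785]), 'wrist_torque': array([-0.0154,  0.0127, -0.0261]), 'gripper_force': 0.0, 'width': 1.0037248036429032}
scene {'vfov': 51.232, 'cx': 255.932, 'cy': 189.956, 'extrinsics': [[0.791, 0.611, -0.021, -0.425], [0.383, -0.521, -0.763, -0.11], [-0.477, 0.595, -0.647, 1.485], [0.0, 0.0, 0.0, 1.0]]} ['vfov', 'cx', 'cy', 'extrinsics']
top {'vfov': 56.945, 'cx': 253.497, 'cy': 189.681, 'extrinsics': [[0.014, -1.0, -0.015, 0.013], [-0.998, -0.013, -0.069, 0.555], [0.069, 0.016, -0.997, 1.315], [0.0, 0.0, 0.0, 1.0]]} ['vfov', 'cx', 'cy', 'extrinsics']
wrist {'vfov': 60.759, 'cx': 248.132, 'cy': 191.796, 'tool_from_camera': [[0.001, -0.95, -0.311, 0.08], [1.0, 0.001, 0.001, -0.0], [-0.0, -0.311, 0.95, -0.131],
[... 460 characters left out ...]

shoe_grip scene 0.37 [298.7 197.4] [ 0.6846 -0.0032  0.176 ]
press_pad top 0.71 [211.7 194.8] [0.5307 0.173  0.06  ]
press_pad scene 0.89 [287.7 171.9] [0.5189 0.1958 0.06  ]
press top 0.73 [211.6 185. ] [0.5715 0.1823 0.    ]
press scene 0.59 [296.7 194.3] [0.5685 0.1787 0.    ]
mate_shoe top 0.84 [291.5 164.9] [ 0.6529 -0.1231  0.    ]
mate_shoe top 0.3 [310.4 207.9] [ 0.4891 -0.196   0.    ]
mate_shoe scene 0.57 [262.7 268.4] [ 0.6632 -0.1335  0.    ]
cement_can top 0.89 [314.7 250.2] [ 0.33   -0.2127  0.    ]
cement_can top 0.17 [380.  201.5] [ 0.5171 -0.4594  0.    ]
cement_can scene 0.59 [156.1 231.6] [ 0.323  -0.2142 -0.    ]
cement_can scene 0.25 [288.1 172.9] [0.4811 0.2571 0.    ]
```

```bash
python3 - <<'E'
import cv2
a=cv2.imread('pics/top0.png')[90:300,150:420];cv2.imwrite('pics/top0c.png',cv2.resize(a,None,fx=2.85,fy=2.85,interpolation=cv2.INTER_CUBIC))
a=cv2.imread('pics/scene0.png');cv2.imwrite('pics/scene0c.png',cv2.resize(a,(768,576),interpolation=cv2.INTER_CUBIC))
E
```

```text
(no output)
```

View pics/top0c.png

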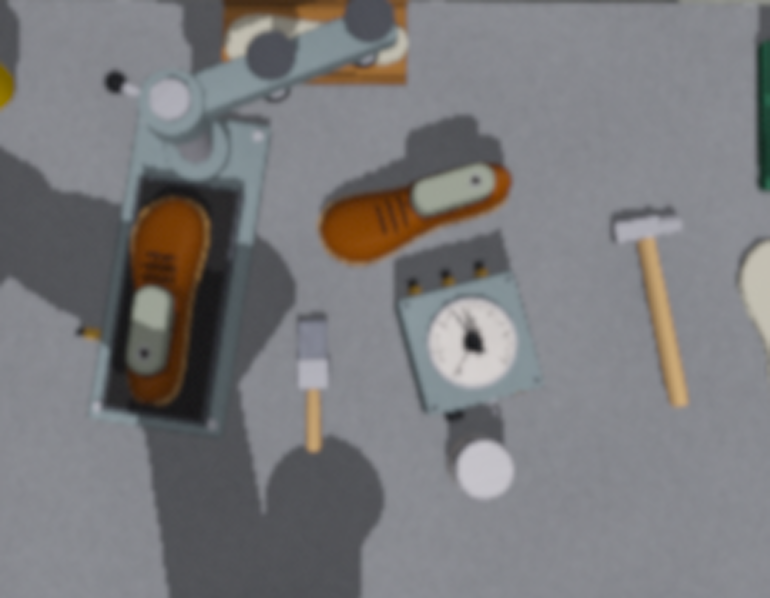

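View pics/scene0c.png

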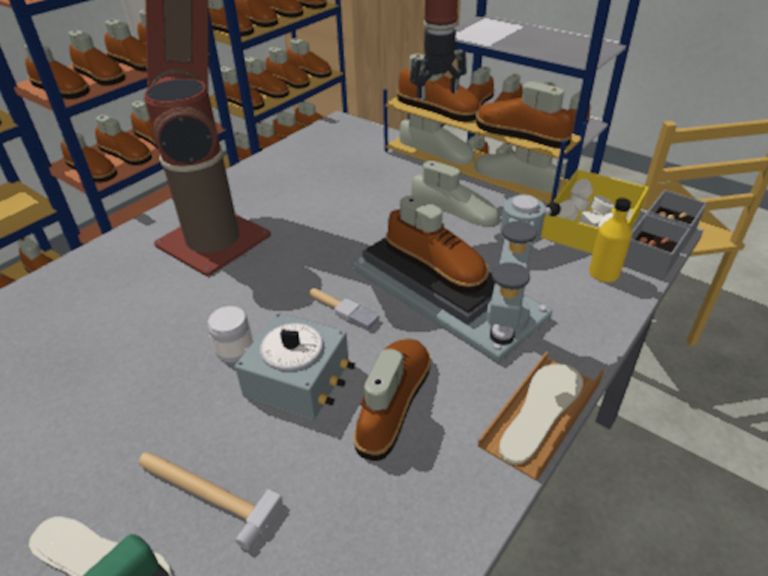

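The top view shows the gauge at about crop px (473,343). The pointer hand points up-left to about (455,312), and the zero mark is lower left at about (458,375). The shoe is on the pad with its cone at (150,330), and the beam is swung clear. I'll move over the knob for a close look.

>>> apply_moves(targets="0 0 0 -0.065 -0.074 -0.01 0;0 0 0 -0.065 -0.074 -0.01 0;0 0 0 -0.065 -0.074 -0.01 0;0 0 0 -0.065 -0.074 -0.01 0;0 0 0 -0.065 -0.074 -0.01 0;0 0 0 -0.065 -0.074 -0.01 0;0 0 0 -0.065 -0.074 0 0;0 0 0 -0.065 -0.074 0 0;0 0 0 -0.065 -0.074 0 0;0 0 0 -0.065 -0.074 0 0;0 0 0 -0.065 -0.074 0 0;0 0 0 -0.065 -0.074 0 0")

```text
t: 2.45
position: [0.43, -0.0155, 0.2727]
tool_rot: [0.231, 0.973, 0.0, 0.001]
ft_force: [-0.3, 0.1, 0.4]
width: 1.0
gripper_force: 0.0
```

>>> apply_moves(targets="0 0 0 -0.065 -0.074 0 0;0 0 0 -0.065 -0.074 0 0;0 0 0 -0.065 -0.074 0 0;0 0 0 -0.065 -0.074 0 0;0 0 0 0 0 0 0;0 0 0 0 0 0 0")

```text
t: 3.2
position: [0.4789, -0.2041, 0.2721]
tool_rot: [0.232, 0.973, 0.0, -0.0]
ft_force: [-0.8, 0.8, -0.5]
width: 0.999
gripper_force: 0.0
```

```bash
python3 - <<'E'
from h import *
np.set_printoptions(precision=4,suppress=True)
s=ctrl.get_state();im=ctrl.snapshot('wrist');cv2.imwrite('pics/w1.png',cv2.resize(im,(768,576),interpolation=cv2.INTER_CUBIC)[:,:,::-1])
cv2.imwrite('pics/w1raw.png',im[:,:,::-1])
print(s['position'],s['tool_rot'],s['qpos'],s['ft_force'])
for n,z in dict(peak_knob=.121,airbox=0).items():
    for r in ctrl.landmark_of('wrist',n)[:2]: print(n,r,atz('wrist',r['pixel'],z,s))
E
```

```text
[ 0.4789 -0.2041  0.2721] [ 0.2316  0.9728  0.0004 -0.0004] [-0.5547 -0.0494  1.7582  0.0004  1.4337 -1.6582] [-0.8359  0.8004 -0.4601]
peak_knob {'pixel': [253.7, 181.4], 'score': 0.69} [ 0.4829 -0.2005  0.121 ]
airbox {'pixel': [255.6, 155.3], 'score': 0.75} [ 0.486  -0.1971  0.    ]
airbox {'pixel': [174.0, 39.7], 'score': 0.22} [ 0.3264 -0.2206  0.    ]
```

View pics/w1.png

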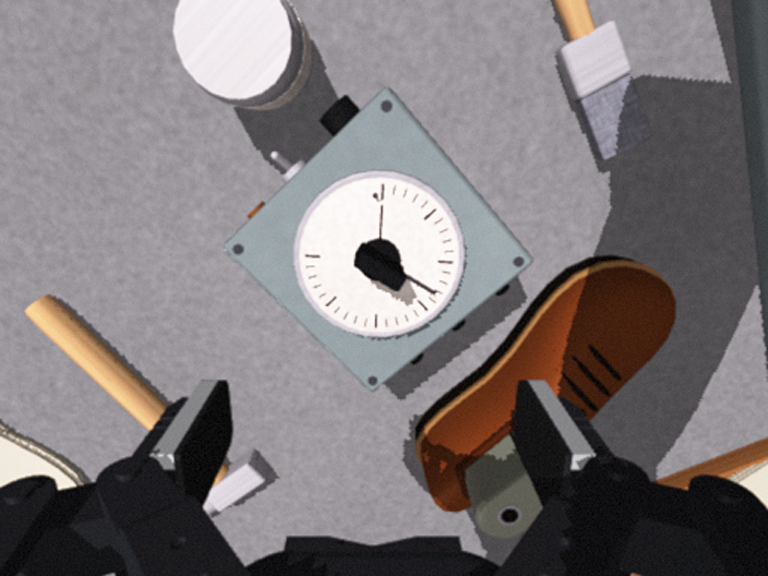

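The wrist view (768 px wide) shows the face centre near (380,254), the dark peak-pointer tip near (437,292) and the thin gauge needle at the zero pin near (381,195). The knob wing lies along the pointer.

```bash
python3 - <<'E'
from h import *
np.set_printoptions(precision=4,suppress=True)
s=ctrl.get_state()
P=lambda x,y,z:atz('wrist',(x/1.5,y/1.5),z,s)
# face ellipse fit
im=cv2.imread('pics/w1raw.png');hsv=cv2.cvtColor(im,cv2.COLOR_BGR2HSV)
m=((hsv[...,1]<30)&(hsv[...,2]>190)).astype(np.uint8);m[:, :190]=0;m[:,320:]=0;m[:105]=0;m[230:]=0
c=max(cv2.findContours(m,0,2)[0],key=cv2.contourArea);e=cv2.fitEllipse(cv2.convexHull(c));print(e)
C=atz('wrist',e[0],.095,s);print('face',C)
T=P(437,292,.096);Z=P(381,195,.095)
for n,q in(('tip',T),('zero',Z)): d=(q-C)[:2];print(n,q,np.linalg.norm(d),np.degrees(np.arctan2(d[1],d[0])))
for n in [(387,91,'operator-left corner'),(237,249,'op-right'),(519,262,'back-left'),(372,381,'br')]: print(n[2],P(n[0],n[1],.086))
o,d=ray('wrist',(253.7,181.4),s)
# project knob top for face centre
k=np.array([C[0],C[1],.121]);m=ctrl.camera_model('wrist');W=np.eye(4);W[:3,:3]=R.from_quat(s['tool_rot']).as_matrix();W[:3,3]=s['position']
q=np.linalg.inv(W@np.array(m['tool_from_camera']))@np.append(k,1);f,cx,cy=K(m);print('knob expected px',f*q[0]/q[2]+cx,f*q[1]/q[2]+cy)
t=R.from_quat(s['tool_rot']).as_matrix();print(np.degrees(np.arctan2(t[1,0],t[0,0])),(t.T@(C-s['position'])))
E
```

```text
((251.9112548828125, 168.78968811035156), (110.20389556884766, 113.17347717285156), 83.20585632324219)
face [ 0.4781 -0.1988  0.095 ]
tip [ 0.519  -0.1754  0.096 ] 0.047089247798036804 29.67161518092813
zero [ 0.4456 -0.1804  0.095 ] 0.037310257486217156 150.59993148347732
operator-left corner [ 0.3928 -0.1501  0.086 ]
op-right [ 0.4358 -0.2819  0.086 ]
back-left [ 0.5279 -0.1179  0.086 ]
br [ 0.5637 -0.2459  0.086 ]
knob expected px 252.24515810450936 175.89182795311353
153.33811998512306 [0.003  0.0036 0.1774]
```

>>> apply_moves(targets="0 0 0.172 0.0044 0.008 0 0;0 0 0.172 0 0 0 0;0 0 0.172 0 0 0 0;0 0 0.172 0 0 0 0;0 0 0.172 0 0 0 0;0 0 0.172 0 0 0 0;0 0 0.172 0 0 0 0;0 0 0.172 0 0 0 0;0 0 0.172 0 0 0 0;0 0 0.172 0 0 0 0;0 0 0.172 0 0 0 0;0 0 0.172 0 0 0 0")

```text
t: 4.85
position: [0.4791, -0.1988, 0.2726]
tool_rot: [0.968, 0.252, 0.0, 0.0]
ft_force: [-0.2, 0.7, 0.4]
width: 1.001
gripper_force: 0.0
```

>>> apply_moves(targets="0 0 0 0 0 0.07 0;0 0 0 0 0 0.07 0;0 0 0 0 0 0.06 0;0 0 0 0 0 0 0;0 0 0 0 0 0 0")

```text
t: 5.48
position: [0.4798, -0.1998, 0.1738]
tool_rot: [0.967, 0.254, 0.001, 0.001]
ft_force: [0.1, -0.2, 0.5]
width: 1.002
gripper_force: 0.0
```

```bash
python3 - <<'E'
from h import *
np.set_printoptions(precision=4,suppress=True)
s=ctrl.get_state();im=ctrl.snapshot('wrist');cv2.imwrite('pics/w2.png',cv2.resize(im,(768,576),interpolation=cv2.INTER_CUBIC)[:,:,::-1])
print(s['position'],s['tool_rot'],s['qpos'],s['ft_force'])
for r in ctrl.landmark_of('wrist','peak_knob')[:2]: print(r,atz('wrist',r['pixel'],.121,s))
E
```

```text
[ 0.4798 -0.1998  0.1738] [0.9671 0.2543 0.0007 0.0007] [-0.5464  0.0277  1.8706  0.      1.2413  0.51  ] [ 0.0835 -0.1869  0.4962]
{'pixel': [250.6, 223.6], 'score': 0.9} [ 0.4791 -0.2015  0.121 ]
{'pixel': [486.3, 255.4], 'score': 0.55} [ 0.5335 -0.342   0.121 ]
```

View pics/w2.png

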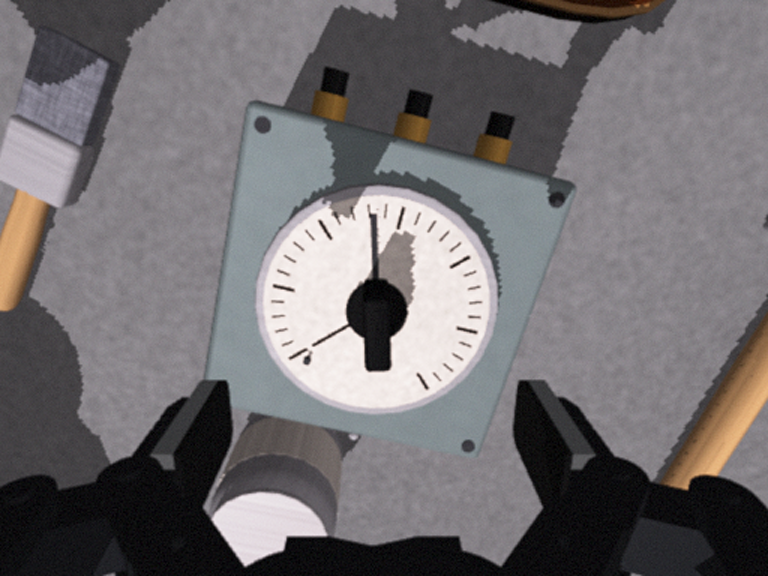

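The pointer and wing are vertical in this view: the tip is at (374,214) and the wing at (377,335), midway between the jaws. Next I descend and grip.

>>> apply_moves(targets="0 0 0 0 0.001 0.05 0;0 0 0 0 0.001 0.05 0;0 0 0 0 0 0.016 0;0 0 0 0 0 0 0;0 0 0 0 0 0 0.5;0 0 0 0 0 0 1;0 0 0 0 0 0 1;0 0 0 0 0 0 1;0 0 0 0 0 0 1;0 0 0 0 0 0 1;0 0 0 0 0 0 1")

```text
t: 6.95
position: [0.4799, -0.2016, 0.1148]
tool_rot: [0.967, 0.254, 0.0, 0.001]
ft_force: [0.9, -5.4, 2.4]
width: 0.118
gripper_force: 63.0
```

>>> apply_moves(targets="0 0 -0.17 0 0 0 1;0 0 -0.17 0 0 0 1;0 0 -0.17 0 0 0 1;0 0 -0.17 0 0 0 1;0 0 -0.17 0 0 0 1;0 0 -0.17 0 0 0 1;0 0 -0.17 0 0 0 1;0 0 -0.17 0 0 0 1;0 0 -0.17 0 0 0 1;0 0 -0.17 0 0 0 1;0 0 -0.17 0 0 0 1;0 0 0 0 0 0 1")

```text
t: 8.45
position: [0.4828, -0.202, 0.1149]
tool_rot: [0.328, 0.945, -0.0, 0.004]
ft_force: [13.7, -6.4, -8.4]
width: 0.112
gripper_force: 61.5
```

```bash
python3 - <<'E'
from h import *
s=ctrl.get_state();t=R.from_quat(s['tool_rot']).as_matrix();print(np.degrees(np.arctan2(t[1,0],t[0,0])),s['wrist_torque'],s['ft_force'],s['qpos'])
E
```

```text
141.70637097578734 [-1.0806508  -2.13855184 -0.00780107] [13.70724628 -6.3723563  -8.38690645] [-5.47993782e-01  1.03904968e-01  1.91116979e+00  1.88128175e-03
  1.11837915e+00 -1.45126616e+00]
```

>>> apply_moves(targets="0 0 -0.03 -0.003 0.002 0 1;0 0 -0.03 -0.002 0.001 0 1;0 0 -0.03 0 0 0 1;0 0 -0.02 0 0 0 1;0 0 0 0 0 0 1;0 0 0 0 0 0 1")

```text
t: 9.2
position: [0.4832, -0.2018, 0.1148]
tool_rot: [0.274, 0.962, -0.0, 0.001]
ft_force: [1.5, -4.7, 1.5]
width: 0.115
gripper_force: 62.9
```

```bash
python3 - <<'E'
from h import *
s=ctrl.get_state();t=R.from_quat(s['tool_rot']).as_matrix();print(np.degrees(np.arctan2(t[1,0],t[0,0])),s['wrist_torque'],s['ft_force'],s['qpos'])
E
```

```text
148.23565674329564 [-0.83288138 -0.31331586  0.01125889] [ 1.4691462  -4.65347688  1.54967267] [-5.46197311e-01  1.09178292e-01  1.90550913e+00 -2.23804919e-04
  1.12461190e+00 -1.56250471e+00]
```

>>> apply_moves(targets="0 0 -0.02 0 0 0 1;0 0 -0.02 0 0 0 1;0 0 0 0 0 0 1;0 0 0 0 0 0 1")

```text
t: 9.7
position: [0.4832, -0.2017, 0.1148]
tool_rot: [0.253, 0.967, -0.0, 0.001]
ft_force: [2.5, -4.3, 0.4]
width: 0.118
gripper_force: 62.9
```

```bash
python3 - <<'E'
from h import *
s=ctrl.get_state();t=R.from_quat(s['tool_rot']).as_matrix();print(np.degrees(np.arctan2(t[1,0],t[0,0])),s['wrist_torque'],s['ft_force'],s['joint_torque'])
E
```

```text
150.63215296896493 [-0.85027095 -0.33257151 -0.01661904] [ 2.46061901 -4.29080093  0.43491193] [ 1.66123588e+00 -3.85786736e+01 -3.13365233e+01  8.47270824e-01
  1.49105553e+00  1.43819672e-02]
```

>>> apply_moves(targets="0 0 0 0 0 0 0;0 0 0 0 0 0 0;0 0 0 0 0 0 0;0 0 0 0 0 0 0;0 0 0 0 0 0 0;0 0 0 0 0 -0.06 0;0 0 0 0 0 -0.08 0;0 0 0 0 0 0 0;0 0 0 0 0 0 0")

```text
t: 10.82
position: [0.4822, -0.2011, 0.1839]
tool_rot: [0.254, 0.967, 0.0, -0.0]
ft_force: [-0.2, -0.5, -0.4]
width: 1.0
gripper_force: 0.0
```

```bash
python3 - <<'E'
from h import *
s=ctrl.get_state();im=ctrl.snapshot('wrist');cv2.imwrite('pics/w3.png',cv2.resize(im,(768,576),interpolation=cv2.INTER_CUBIC)[:,:,::-1])
t=R.from_quat(s['tool_rot']).as_matrix();print(np.degrees(np.arctan2(t[1,0],t[0,0])),s['position'],s['ft_force'])
E
```

```text
150.61231405270917 [ 0.48223063 -0.20108115  0.18394306] [-0.20766146 -0.47643077 -0.36252636]
```

View pics/w3.png

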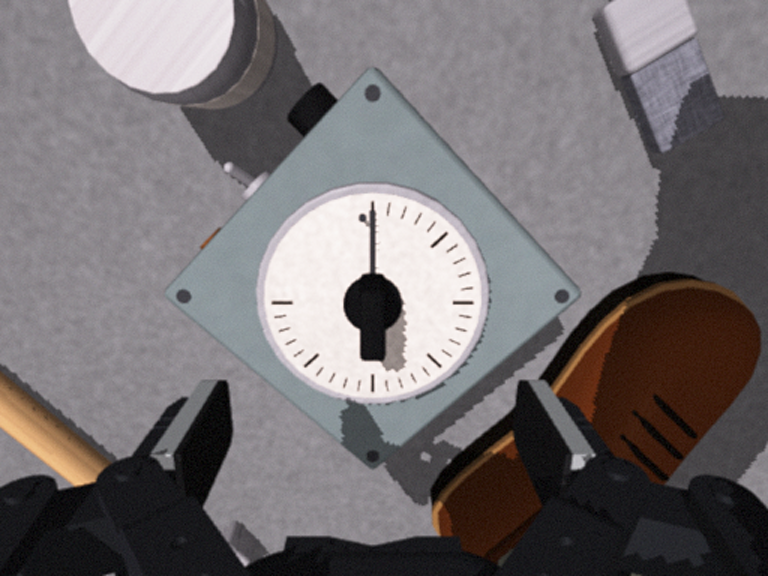

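The pointer now runs from the knob centre (372,302) to (373,203), along the line to the box's lower-left corner and beside the stop pin. It is home. Next is the shoe.

>>> apply_moves(targets="0 0 0 0 0 -0.1 0;0 0 0 0 0 -0.1 0;0 0 0 0.04 0.09 -0.03 0;0 0 0 0.041 0.09 0 0;0 0 0 0.041 0.09 0 0;0 0 0 0.041 0.09 0 0;0 0 0 0.041 0.09 0 0;0 0 0 0.041 0.09 0 0;0 0 0 0.041 0.09 0 0;0 0 0 0.041 0.085 0 0;0 0 -0.13 0 0 0 0;0 0 -0.13 0 0 0 0")

```text
t: 12.38
position: [0.5145, 0.1913, 0.2972]
tool_rot: [0.117, 0.993, -0.001, -0.002]
ft_force: [0.8, 0.2, -0.1]
width: 0.998
gripper_force: 0.0
```

>>> apply_moves(targets="0 0 -0.13 0 0 0 0;0 0 0 0 0 0 0;0 0 0 0 0 0 0;0 0 0 0 0 0 0")

```text
t: 12.88
position: [0.5153, 0.1904, 0.2989]
tool_rot: [0.053, 0.999, -0.0, -0.0]
ft_force: [1.2, -0.2, -0.3]
width: 0.996
gripper_force: 0.0
```

```bash
python3 - <<'E'
from h import *
np.set_printoptions(precision=4,suppress=True)
s=ctrl.get_state();im=ctrl.snapshot('wrist');cv2.imwrite('pics/w4.png',cv2.resize(im,(768,576),interpolation=cv2.INTER_CUBIC)[:,:,::-1])
t=R.from_quat(s['tool_rot']).as_matrix();print(np.degrees(np.arctan2(t[1,0],t[0,0])),s['position'],s['ft_force'],s['qpos'])
for n,z in dict(shoe_grip=.176,shoe=.06,press_pad=.06).items():
    for r in ctrl.landmark_of('wrist',n)[:2]: print(n,r,atz('wrist',r['pixel'],z,s))
E
```

```text
173.92595673317376 [0.5153 0.1904 0.2989] [ 1.2445 -0.1598 -0.3107] [ 0.2104  0.0074  1.6524 -0.      1.4824 -1.2543]
shoe_grip {'pixel': [241.4, 186.8], 'score': 0.62} [0.5131 0.1853 0.176 ]
shoe {'pixel': [241.6, 170.6], 'score': 0.56} [0.529  0.1815 0.06  ]
```

View pics/w4.png

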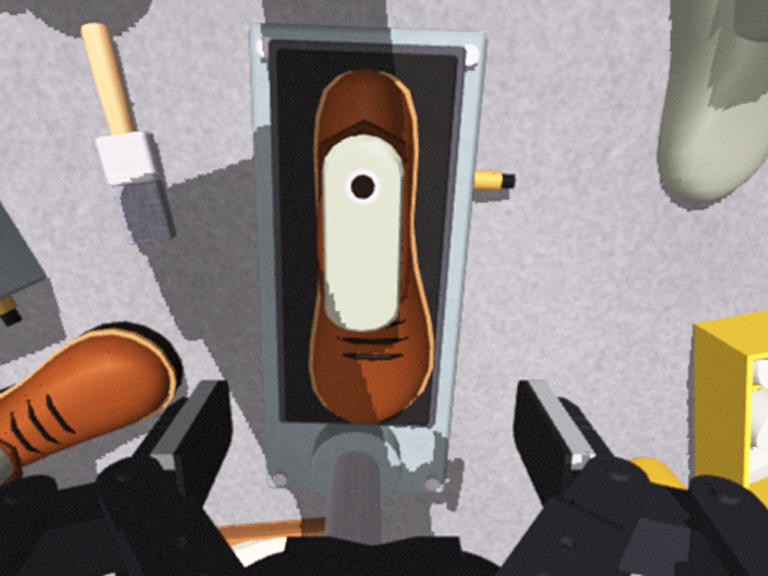

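The wrist view shows the cone upright in the picture, from (363,135) at the heel end to (362,330) at the toe end. Its sides are at columns 323–403, parallel to the tool x axis.

```bash
python3 - <<'E'
from h import *
np.set_printoptions(precision=4,suppress=True)
s=ctrl.get_state();t=R.from_quat(s['tool_rot']).as_matrix()
P=lambda x,y,z:atz('wrist',(x/1.5,y/1.5),z,s)
a,b=P(363,135,.188),P(362,330,.188);l,r=P(324,230,.188),P(402,230,.188)
d=(b-a)/np.linalg.norm(b-a);g=b-.018*d;print(a,b,np.linalg.norm(a-b),np.linalg.norm(l-r),'grip',g)
g2=np.array([*((l+r)/2+0)[:2],0]);print(g2)
# pad corners z=.06 in picture
print('pad',[P(*c,.06) for c in((274,48),(466,50),(280,420),(437,425))])
G=np.array([g[0],g[1],.176]);D=t.T@(G-s['position']);D[2]-=-.008*0;print('grip in tool',D,'units',D/.5)
gt=ctrl.landmark_of('scene','shoe_grip')
ctrl.snapshot('top');ctrl.snapshot('scene')
for n in('shoe_grip','press_pad'):
  print(n,[ [(r['score'],atz(c,r['pixel'],.176 if n=='shoe_grip' else .06)) for r in ctrl.landmark_of(c,n)[:1]] for c in('top','scene')])
E
```

```text
[0.4385 0.1944 0.188 ] [0.5374 0.1829 0.188 ] 0.09957096525204064 0.03902513345988225 grip [0.5195 0.185  0.188 ]
[0.4836 0.1894 0.    ]
pad [array([0.3773, 0.1375, 0.06  ]), array([0.3922, 0.2682, 0.06  ]), array([0.6682, 0.0941, 0.06  ]), array([0.6874, 0.2297, 0.06  ])]
grip in tool [-0.0047 -0.0051  0.1233] units [-0.0093 -0.0101  0.2466]
shoe_grip [[(0.78, array([0.5038, 0.1892, 0.176 ]))], [(0.71, array([0.5252, 0.1951, 0.176 ]))]]
press_pad [[], [(0.58, array([0.5264, 0.1802, 0.06  ]))]]
```

>>> apply_moves(targets="0 0 0 0.0076 -0.01 0.05 0;0 0 0 0 0 0.06 0;0 0 0 0 0 0.06 0;0 0 0 0 0 0.06 0;0 0 0 0 0 0.028 0;0 0 0 0 0 0 0;0 0 0 0 0 0 1;0 0 0 0 0 0 1;0 0 0 0 0 0 1;0 0 0 0 0 0 1;0 0 0 0 0 0 1;0 0 0 0 0 0 1")

```text
t: 14.92
position: [0.512, 0.1859, 0.1717]
tool_rot: [0.052, 0.999, 0.0, 0.001]
ft_force: [-0.8, -2.6, 6.1]
width: 0.453
gripper_force: 61.9
```

>>> apply_moves(targets="0 0 0 0 0 -0.01 1;0 0 0 0 0 -0.02 1;0 0 0 0 0 -0.02 1;0 0 0 0 0 -0.02 1;0 0 0 0 0 -0.025 1;0 0 0 0 0 -0.025 1;0 0 0 0 0 -0.02 1;0 0 0 0 0 -0.02 1;0 0 0 0 0 -0.01 1;0 0 0 0 0 0 1;0 0 0 0 0 0 1;0 0 0 0 0 0 1")

```text
t: 16.42
position: [0.5108, 0.1859, 0.2547]
tool_rot: [0.052, 0.999, -0.0, -0.0]
ft_force: [0.2, 0.3, -7.1]
width: 0.456
gripper_force: 61.1
```

>>> apply_moves(targets="0 0 0 0 0 0 1;0 0 0 0 0 0 1;0 0 0 0 0 0 1;0 0 0 0 0 0 1")

```text
t: 16.92
position: [0.5111, 0.1859, 0.2553]
tool_rot: [0.052, 0.999, -0.0, -0.0]
ft_force: [-0.6, 0.5, -5.6]
width: 0.454
gripper_force: 61.1
```

```bash
python3 - <<'E'
from h import *
s=ctrl.get_state();print(s['position'],s['tool_rot'],s['ft_force'],s['wrist_torque'],s['width'])
im=ctrl.snapshot('scene');cv2.imwrite('pics/s5.png',cv2.resize(im[80:300,130:400],None,fx=2.7,fy=2.7,interpolation=cv2.INTER_CUBIC)[:,:,::-1])
E
```

```text
[0.51109716 0.18594189 0.25529238] [ 5.22115756e-02  9.98636045e-01 -1.41293460e-05 -5.01089684e-06] [-0.6209919   0.48606636 -5.5532879 ] [-0.03057109  0.01995615  0.00057101] 0.4538285007019261
```

View pics/s5.png

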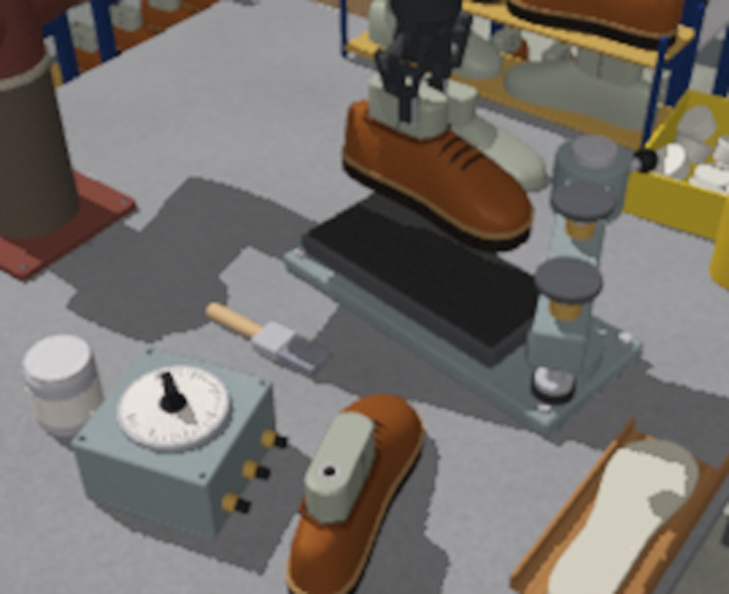

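The shoe hangs level above the pad at about (430,180), parallel to the pad's edge. It is raised about 8.4 cm, and the bystanders haven't moved.

```bash
python3 -c "
from cell import ctrl
print(ctrl.finish_job())"
```

```text
the job is handed in; nothing more can be done
None
```

I turned the peak pointer back to its zero stop and lifted the shoe about 8.4 cm above the pad. It was level and steady in the gripper, with nothing else moved, when I handed the job in; the hand-in returned no verdict.

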